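# Rock the angle gauge on the rough heel bar until its pointer hangs on the mark

### The job

Take the angle gauge by its wooden grip and set it upright astride the rough beech bar, its steel roof resting on the bar's ridge. Then, keeping it resting on the ridge, rock it sideways until its swinging pointer has settled with its tip on the red tab, and finish still holding it like that, so that I can scribe the heel line. Leave the thread spool, the water bottle and the hammer where they are.

Things in the scene. Friction and masses are not known exactly. Their poses are not given: they have to be found in the camera images.
- gauge: Loose angle gauge, 0.35 to 0.6 kg, standing on its saddle foot; origin at the centre of its underside, z up. Dial (blue plate, white face) 110 mm wide in y, 10 mm thick, 30 to 122 mm up, facing gauge +x. Steel foot: upside-down U, 46 mm long in x, cheeks at y = +-28 to +-38 mm, flat roof underside 20 mm up. Wooden grip on top: 26 (x) by 30 (y) mm, 122 to 172 mm up.
- gauge_grip (a point): Centre of the wooden grip where the fingers should take it, closing along gauge y (30 mm wide) from above; 150 mm above the gauge's underside. Axes as gauge.
- gauge_seat (a point): Centre of the underside of the saddle's roof, 20 mm above the gauge's underside: the face that rests on the bar. Axes as gauge.
- bar: Fixed stand with a level beech bar, 220 mm long, along its own x; origin under the centre of its foot (260 x 90 x 16 mm). Bar 22 mm wide, 64 to 90 mm up, posts under its ends no wider. Along its top runs an uneven ridge, 8 mm radius, top 98.5 to 100.5 mm up, wandering 1 mm sideways. The 56 mm wide saddle goes over it with room to lean 0.5 rad either way.
- bar_top (a point): Middle of the bar's length, on top of the ridge (100 mm above the bench); the ridge's round is centred about 8 mm below it. x along the bar, z up.
- pointer (a joint): Black pendulum on the dial's front, hinged 113 mm above the gauge's underside; swings at about 2 to 3 Hz, dies away in about 1 s. Radians about gauge +x: 0 on the dial's centre line, positive with the tip towards gauge +y. At rest it hangs plumb: with the gauge turned by a about its own +x (right-hand rule, +y side going up) it reads -a.
- mark (a joint): Red tab, 10 mm wide, set along the arc under the pointer's tip; about the same hinge and counted the same way as the pointer. Stiff: it stays where it is set, between 0.22 and 0.40 rad, always to the gauge's +y side.
- pointer_tip (a point): The tip of the pointer, 68 mm from its hinge and 12 mm in front of the dial's mid-plane.
- mark_mid (a point): The point in front of the middle of the red tab where the pointer's tip should hang (same radius and plane as the tip).
- spool: Bystander: black thread spool, 56 mm across, 70 mm high, standing; origin at its underside.
- bottle: Bystander: water bottle, 62 mm across, 190 mm high, standing; origin at its underside.
- hammer: Bystander: small hammer, 200 mm long, lying on the bench; its handle runs along its own -x.
Things that resemble listed ones, but are neither listed nor needed, are in the scene too. What is shaped like the gauge but pink or yellow is not meant.

How it is judged:
On the way:
1. the gauge sits upright (within 0.12 rad) astride the bar, its roof resting on the ridge (x of bar_top in the frame of gauge_seat between -0.085 and 0.085 m and y of bar_top in the frame of gauge_seat between -0.026 and 0.026 m and z of bar_top in the frame of gauge_seat between -0.009 and 0.009 m and contact force between gauge and bar above 0.3 N and angle between gauge's own z axis and vertical below 0.12 rad), for 0.2 s.
At the end, for the whole second after the job is handed in: Gauge held in the fingers and resting astride the bar (over 0.3 N, roof within 9 mm of the ridge, within 85 mm of the bar's middle); the pointer's tip hangs within 5 mm of the red tab's middle and has stopped swinging (under 0.2 rad/s) (x of bar_top in the frame of gauge_seat between -0.085 and 0.085 m and y of bar_top in the frame of gauge_seat between -0.026 and 0.026 m and z of bar_top in the frame of gauge_seat between -0.009 and 0.009 m and contact force between gauge and bar above 0.3 N and distance between pointer_tip and mark_mid below 0.005 m and velocity of joint pointer between -0.2 and 0.2 rad/s and contact force between the fingers and gauge above 1 N and angular speed of gauge below 0.15 rad/s); the arm keeps its last pose, push and grip.
It fails at once if the thread spool is shifted by more than 25 mm or tipped (distance of spool from where it was at the start of the episode above 0.025 m).
It fails at once if the water bottle is shifted by more than 25 mm or tipped (distance of bottle from where it was at the start of the episode above 0.025 m).
It fails at once if the hammer is shifted by more than 25 mm or tipped (distance of hammer from where it was at the start of the episode above 0.025 m).
It fails at once if the gauge falls over (angle between gauge's own z axis and vertical above 0.9 rad).
It also fails if it takes over 48 s, if anything falls off the work surface, if the arm or the gripper's body presses on something with over 40 N, if the wrist force passes 120 N, or if a joint passes its speed limit or range.

### The arm

A 7-joint arm with a two-finger parallel gripper is mounted at the origin on the work surface. World frame = base frame: x ahead of the robot, y to its left, z up, the work surface at z = 0. Lengths are in m, angles in rad, forces in N, time in s.
With the tool pointing down it reaches from about 0.425 to 1.025 m from the base axis. Payload 9.4 kg.
Tool frame: the origin (TCP) lies at the very end of the fingers, on their centre line; the grasp point (between the pads) lies 19 mm behind it (manip.tcp_to_grasp is the distance from the TCP to the grasp point, in m); z points along the fingers, y is the line along which they close (so a half turn about z gives the same grasp; the last joint's range is limited). The gripper opens to 93 mm and grips with 3 to 60 N. Pads are 15 mm wide; open, the fingers measure 128 mm over their backs; the gripper's body (75 mm by 188 mm) begins 65 mm behind the grasp point.
Start: joints at [1.084, 0.599, -0.003, 1.599, 0.002, 0.943, -0.08], TCP at [0.289, -0.665, 0.219] pointing down, gripper open.
Joint ranges: [-2.57, 2.57], [-0.35, 1.97], [-1.29, 1.29], [0.11, 2.56], [-1.05, 4.19], [0.11, 1.86], [-2.63, 2.63]. Speed limits (rad/s): [2.22, 2.22, 3.01, 3.01, 3.14, 3.14, 3.14].

### API

Orientations are given as a unit quaternion [x, y, z, w].
In Python, from plant import manip gives the robot as it stands.
- The arm moves only by the tool apply_moves, never from a script. Its argument "moves" is text: rows parted by semicolons, each of 6 numbers parted by spaces: the shift along the world's x, y, z scaled (see below), then the turn, a rotation vector about the world's x, y, z scaled (see below). In form: dx dy dz wx wy wz; .... A call has 1 to 10 rows; each row shifts and turns the commanded pose from where the row before left it; what a row does not reach is not made up. The controller multiplies each number of a shift by 20 mm and each number of a turn by 5 degrees. A row lasts 1/12 s, in which the tool goes at most 41.7 mm and 7.16 degrees, less where a joint would pass 70% of its speed; a pose out of reach is approached as far as the arm can. A call with a number of a shift or a turn outside -1 to 1 is refused whole. A call with a gripper value outside its range is refused whole. "grip" is the gripper command: -1 is shut, 1 is fully open, values between are in proportion, set as the call begins (left out, the last holds). The fingers move at their own pace and stop on an object; "squeeze" is the grip in N (left out, the last holds). Time passes only in rows, so rows that do not move let the fingers close. It gives the time, the measured TCP pose, the force, the opening and the grip force at its end, in the units of the state.
- manip.sense(): the state, without advancing time (a new reading comes with each control period).
- manip.grab_frame(name): name is "scene" or "top" or "wrist"; returns a dict with "frame" (420x560x3 uint8, red, green, blue), "mtx" (3x3 intrinsics, pixels), "pose" (4x4, takes a point from camera to world coordinates). Camera axes: x right, y down, z forward; pixel columns grow to the right and rows downward; lengths in m; the calibration is good to about 2 mm. A picture is of the moment at which its call begins. There is no depth.
- manip.finish_job(): hands the job in; it is judged then, once.
The state is a dict: "clock": time; "qpos": joint angles; "qd": joint speeds; "joint_torque": joint torques, N m; "position": TCP position; "orientation": TCP orientation; "wrist_force": force on the tool from outside, world axes, zero at the start; "moment": the same for the moment, N m; "grip_width": finger opening in m; "grip_force": force on a finger pad.
Only numpy, scipy, OpenCV 4.12 (cv2) and the standard library are available. Lean on these libraries where they do the work, as an engineer would, in place of code of your own. Each camera call takes 0.05 s, during which the arm holds its last target. There are 200 camera calls.

## Working session

There is one attempt and no reset: what is moved stays moved. The work goes in short steps, Python scripts to look and compute and a tool call to move; the robot and the scene stay as the last step left them, time stands still between calls to the robot, and variables do not carry over. Pictures are saved under pics/ and viewed, at most 10 in all, crops included, and the job is handed in when it is done.

Besides the shell and the picture viewer there is one more tool, called after "Emit:" as a command line: name --argument value ..., lists and objects as JSON in quotes. apply_moves: Moves the arm, as the interface text tells. Its arguments: {"type":"object","properties":{"moves":{"type":"string"},"grip":{"type":"number"},"squeeze":{"type":"number"}},"required":["moves"]}

```bash
ls; mkdir -p pics; python3 - <<'E'
from plant import manip
import cv2, numpy as np
for n in ["scene","top"]:
    f=manip.grab_frame(n); cv2.imwrite(f"pics/{n}0.png",f["frame"][:,:,::-1]); np.savez(f"{n}0.npz",**f)
    print(n,f["mtx"].round(1).tolist(),f["pose"].round(3).tolist())
s=manip.sense(); print(s["clock"],s["position"],s["orientation"])
E
```

```text
pics
scene [[543.3, 0.0, 288.6], [0.0, 543.3, 209.8], [0.0, 0.0, 1.0]] [[0.813, 0.334, -0.477, 1.358], [0.582, -0.446, 0.68, -1.013], [0.015, -0.83, -0.557, 1.02], [0.0, 0.0, 0.0, 1.0]]
top [[408.4, 0.0, 278.7], [0.0, 408.4, 215.0], [0.0, 0.0, 1.0]] [[-0.003, -0.989, 0.146, 0.424], [-1.0, 0.007, 0.022, 0.075], [-0.023, -0.146, -0.989, 1.086], [0.0, 0.0, 0.0, 1.0]]
0.1 [ 0.28865592 -0.66457114  0.21782933] [ 9.79080343e-01  2.03472797e-01 -1.98193001e-04 -6.80794295e-04]
```

View pics/scene0.png

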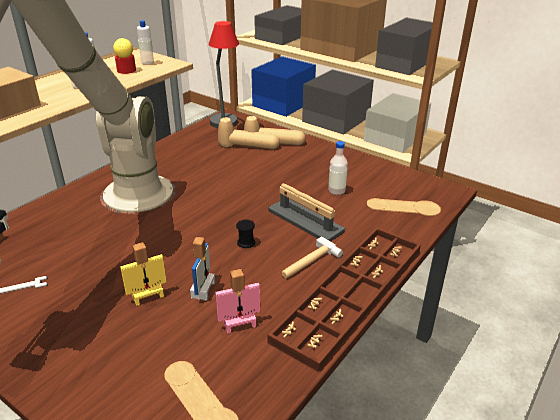

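View pics/top0.png

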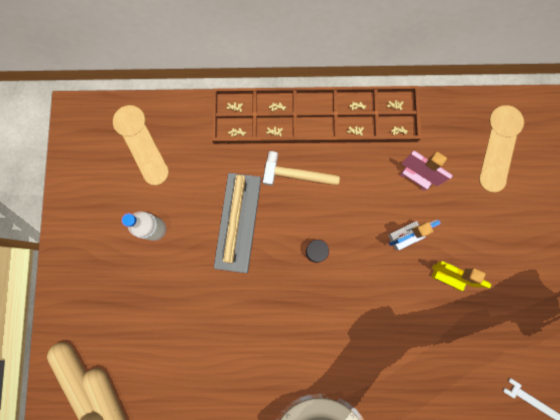

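Candidates: blue at scene (203,270)/top (412,233); yellow at scene (143,275)/top (462,275); pink at scene (238,303)/top (428,168). The blue/white one fits "blue plate, white face". I'll confirm that in a crop and measure at the same time.

```bash
cat > h.py <<'E'
import numpy as np, cv2
def ld(n): return dict(np.load(n))
def ray(f,u,v):
    d=f["pose"][:3,:3]@np.linalg.solve(f["mtx"],[u,v,1.]); return f["pose"][:3,3],d/np.linalg.norm(d)
def onz(f,u,v,z):
    o,d=ray(f,u,v); return o+d*(z-o[2])/d[2]
def tri(a,b):
    (o1,d1),(o2,d2)=a,b
    t=np.linalg.lstsq(np.c_[d1,-d2],o2-o1,rcond=None)[0]
    p,q=o1+t[0]*d1,o2+t[1]*d2; return (p+q)/2,np.linalg.norm(p-q)
def proj(f,p):
    c=f["pose"][:3,:3].T@(np.asarray(p)-f["pose"][:3,3]); q=f["mtx"]@c; return q[:2]/q[2]
def mask(f,box,lo,hi):
    x0,y0,x1,y1=box; hsv=cv2.cvtColor(f["frame"],cv2.COLOR_RGB2HSV)
    m=np.zeros(hsv.shape[:2],np.uint8); m[y0:y1,x0:x1]=cv2.inRange(hsv,lo,hi)[y0:y1,x0:x1]
    n,l,st,c=cv2.connectedComponentsWithStats(m)
    if n<2: return None
    k=1+np.argmax(st[1:,4]); return (l==k).astype(np.uint8),c[k],st[k]
E
python3 - <<'E'
from h import *
T,S=ld("top0.npz"),ld("scene0.npz")
a=S["frame"][225:310,165:250]; b=T["frame"][205:260,375:455]
c=np.hstack([cv2.resize(a,(400,400),interpolation=cv2.INTER_CUBIC),cv2.resize(b,(400,275),interpolation=cv2.INTER_CUBIC)[:,:].copy() if 0 else cv2.copyMakeBorder(cv2.resize(b,(400,275),interpolation=cv2.INTER_CUBIC),0,125,0,0,cv2.BORDER_CONSTANT)])
cv2.imwrite("pics/crop.png",c[:,:,::-1])
O=((5,120,90),(18,255,255))
for nm,f,box in(("T",T,(415,218,436,240)),("S",S,(190,230,215,262))):
    r=mask(f,box,*O); print(nm,"grip",r[1],r[2])
    r=mask(f,(385,210,445,255) if nm=="T" else (185,240,220,305),(95,120,60),(125,255,255)); print("blue",r[1],r[2], cv2.minAreaRect(cv2.findNonZero(r[0])))
gt=mask(T,(415,218,436,240),*O)[1]; gs=mask(S,(190,230,215,262),*O)[1]
print(tri(ray(T,*gt),ray(S,*gs)))
# bar foot
r=mask(T,(205,165,270,280),(0,0,30),(179,90,125)); print("foot",r[2],cv2.minAreaRect(cv2.findNonZero(r[0])))
for p in cv2.boxPoints(cv2.minAreaRect(cv2.findNonZero(r[0]))): print(p,onz(T,*p,0.016).round(3))
r=mask(T,(205,165,270,280),(10,60,130),(30,255,255)); q=cv2.minAreaRect(cv2.findNonZero(r[0])); print("bar",q,r[2])
for p in cv2.boxPoints(q): print(p,onz(T,*p,0.095).round(3))
E
```

```text
T grip [425.30812325 228.36694678] [415 218  21  22 357]
blue [401.56060606 239.13636364] [390 234  24  11  66] ((401.7899475097656, 239.20411682128906), (3.0459985733032227, 24.69434356689453), 67.61986541748047)
S grip [201.51529052 243.87308869] [190 230  25  32 654]
blue [195.02459016 275.24590164] [192 258   8  37 122] ((194.77243041992188, 275.8689880371094), (6.576866626739502, 36.172767639160156), 3.3664608001708984)
(array([ 0.53154654, -0.23184955,  0.16283169]), np.float64(0.0092255699741461))
foot [222 234   4  24  37] ((223.49998474121094, 245.49998474121094), (1.6970562934875488, 23.193105697631836), 8.130102157592773)
[221.01999 256.86   ] [0.473 0.251 0.016]
[224.29999 233.9    ] [0.533 0.243 0.016]
[225.97998 234.13998] [0.532 0.238 0.016]
[222.69998 257.09998] [0.472 0.246 0.016]
bar ((236.99996948242188, 221.99996948242188), (113.99998474121094, 63.99999237060547), 90.0) [ 205  165   65  115 4936]
[204.99997 164.99997] [0.699 0.282 0.095]
[268.99997 164.99997] [0.697 0.121 0.095]
[268.99997 278.99997] [0.416 0.121 0.095]
[204.99997 278.99997] [0.416 0.275 0.095]
```

View pics/crop.png

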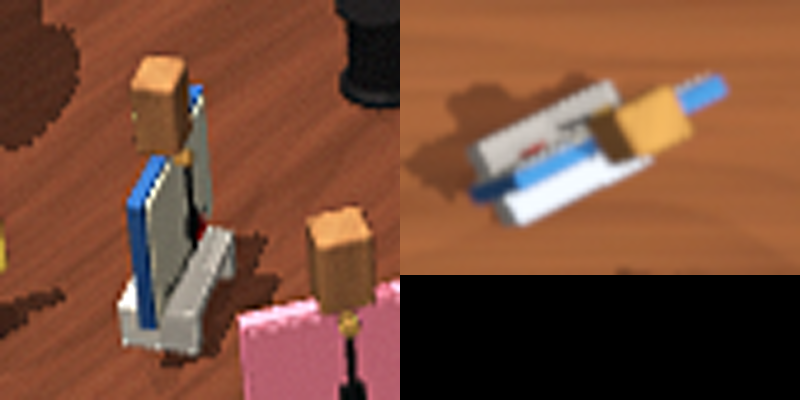

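The blue/white gauge at scene (203,270)/top (412,233) is confirmed: blue plate, white face towards world +x, and the red tab on its left (gauge +y) side. Next, refined measurements.

```bash
python3 - <<'E'
from h import *
T,S=ld("top0.npz"),ld("scene0.npz")
cr=lambda x,y:((x-400)/5+375-.4,y/5+205-.4)
cs=lambda x,y:(165+x/4.706-.4,225+y/4.706-.4)
gt,gs=cr(653,122),cs(161,74)
print("griptop tri",tri(ray(T,*gt),ray(S,*gs)),"top@.172",onz(T,*gt,.172),"scene@.172",onz(S,*gs,.172))
# foot (z=.03) corners from crop
P={k:onz(T,*cr(*v),.03) for k,v in dict(a=(470,148),b=(612,82),c=(505,222),d=(652,160)).items()}
for k,v in P.items(): print(k,v.round(4))
for p,q in("ab","cd"): 
    d=P[p]-P[q]; print("gauge y yaw",np.degrees(np.arctan2(d[1],d[0])),np.linalg.norm(d))
print("foot centre",np.mean(list(P.values()),0))
# plate blue via mask, bright blue
f=T;hsv=cv2.cvtColor(f["frame"],cv2.COLOR_RGB2HSV)
m=cv2.inRange(hsv,(95,110,60),(125,255,255)); m[:205]=0;m[260:]=0;m[:,:375]=0;m[:,455:]=0
ys,xs=np.nonzero(m); L=cv2.fitLine(np.c_[xs,ys].astype(np.float32),cv2.DIST_L2,0,.01,.01).ravel();print("blue",xs.min(),xs.max(),L)
p,q=onz(T,L[2]-15*L[0],L[3]-15*L[1],.12),onz(T,L[2]+15*L[0],L[3]+15*L[1],.12);d=p-q;print("plate yaw",np.degrees(np.arctan2(d[1],d[0])),p,q)
# bar
s=hsv[165:280,205:270].reshape(-1,3)
g=cv2.inRange(hsv,(0,0,20),(179,110,140)); w=cv2.inRange(hsv,(12,60,150),(30,255,255))
b=np.zeros_like(g);b[165:280,210:266]=1
for nm,mm in(("foot",(cv2.bitwise_or(g,w)*b)),("wood",w*b)):
    mm=cv2.morphologyEx(mm,cv2.MORPH_OPEN,np.ones((2,2)))
    n,l,st,c=cv2.connectedComponentsWithStats(mm);k=1+np.argmax(st[1:,4]);r=cv2.minAreaRect(np.argwhere(l==k)[:,::-1].astype(np.float32));print(nm,st[k],r)
    z=.016 if nm=="foot" else .098
    C=np.array([onz(T,*p,z) for p in cv2.boxPoints(r)]);print(C.round(3).tolist(),C.mean(0).round(4)); 
    for i in(0,1): d=C[i]-C[i+1];print(np.linalg.norm(d).round(3),np.degrees(np.arctan2(d[1],d[0])))
E
```

```text
griptop tri (array([ 0.52670608, -0.23098303,  0.17131142]), np.float64(0.0025487338865191837)) top@.172 [ 0.52569419 -0.23163634  0.172     ] scene@.172 [ 0.5285016  -0.23094921  0.172     ]
a [ 0.5285 -0.1848  0.03  ]
b [ 0.5624 -0.2593  0.03  ]
c [ 0.4903 -0.201   0.03  ]
d [ 0.5218 -0.2776  0.03  ]
gauge y yaw 114.44754148558239 0.08187916052797028
gauge y yaw 112.35058301654732 0.08282875812993168
foot centre [ 0.52571409 -0.23068753  0.03      ]
blue 390 439 [  0.9060549   -0.42316017 411.79       234.26      ]
plate yaw 114.49603517928696 [ 0.50434946 -0.18448814  0.12      ] [ 0.53403075 -0.24962973  0.12      ]
foot [ 223  175   27   89 1203] ((235.78118896484375, 219.27597045898438), (15.936629295349121, 89.4121322631836), 8.806793212890625)
[[0.459, 0.25, 0.016], [0.695, 0.217, 0.016], [0.688, 0.175, 0.016], [0.452, 0.209, 0.016]] [0.5737 0.2127 0.016 ]
0.239 172.07906642790562
0.043 80.4998501877726
wood [224 175  22  89 864] ((234.78404235839844, 219.1183624267578), (9.832021713256836, 89.4023666381836), 8.583621978759766)
[[0.455, 0.231, 0.098], [0.674, 0.202, 0.098], [0.67, 0.177, 0.098], [0.452, 0.208, 0.098]] [0.5627 0.2046 0.098 ]
0.221 172.26132649863953
0.025 80.72653927977775
```

Emit:
apply_moves --moves "0.5 1 0.1 0 0 0;0.5 1 0.1 0 0 0;0.55 1 0 0 0 0;0.55 1 0 0 0 0;0.55 1 0 0 0 0;0.55 1 0 0 0 0;0.55 1 0 0 0 0;0.55 1 0 0 0 0;0.55 1 0 0 0 0;0.55 1 0 0 0 0" --grip 1

```text
clock: 0.93
position: [0.3971, -0.4638, 0.2223]
orientation: [0.979, 0.203, -0.0, -0.0]
wrist_force: [0.6, -0.2, -0.6]
grip_width: 0.0931
grip_force: 0.0
```

Emit:
apply_moves --moves "0.55 1 0 0 0 0;0.55 1 0 0 0 0;0.55 1 0 0 0 0;0.55 1 0 0 0 0;0.55 1 0 0 0 0;0.55 1 0 0 0 0;0.55 1 0 0 0 0;0.55 1 0 0 0 0;0.55 1 0 0 0 0;0.55 1 0 0 0 0"

```text
clock: 1.77
position: [0.5071, -0.2639, 0.2224]
orientation: [0.979, 0.203, -0.0, -0.0]
wrist_force: [-0.3, -0.3, 0.2]
grip_width: 0.0932
grip_force: 0.0
```

Emit:
apply_moves --moves "0.55 0.9 0 0 0 0;0.45 0.8 0 0 0 0;0 0 0 0 0 0;0 0 0 0 0 0"

```text
clock: 2.1
position: [0.5271, -0.2301, 0.2223]
orientation: [0.979, 0.204, -0.0, -0.0]
wrist_force: [-0.2, -0.5, -0.1]
grip_width: 0.0929
grip_force: 0.0
```

```bash
python3 - <<'E'
from h import *
from plant import manip
f=manip.grab_frame("wrist"); cv2.imwrite("pics/w1.png",f["frame"][:,:,::-1]); np.savez("w1.npz",**f)
s=manip.sense(); print(s["position"],s["orientation"],s["wrist_force"]); print(f["pose"].round(3).tolist(),f["mtx"].round(0).tolist())
for z in(.172,.122,.03): print(proj(f,(.526,-.231,z)))
E
```

```text
[ 0.52645257 -0.23121423  0.2223819 ] [ 9.79037298e-01  2.03680594e-01 -4.29333639e-04  1.94404632e-05] [-0.31356356 -0.39691579 -0.23756825]
[[0.4, -0.889, -0.222, 0.587], [-0.917, -0.389, -0.095, -0.203], [-0.002, 0.241, -0.971, 0.388], [0.0, 0.0, 0.0, 1.0]] [[291.0, 0.0, 282.0], [0.0, 291.0, 213.0], [0.0, 0.0, 1.0]]
[283.5047278 230.7658782]
[283.26826877 214.94153967]
[282.99802393 196.85618402]
```

View pics/w1.png

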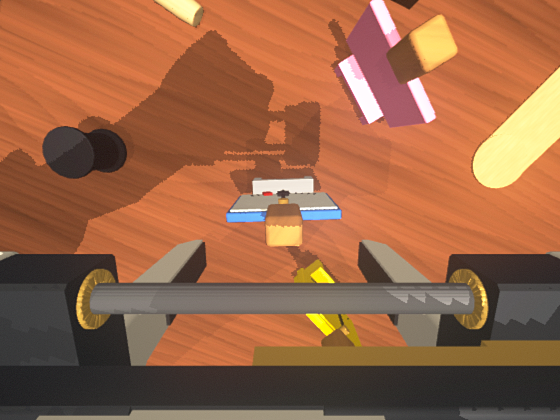

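Wrist view: blue gauge centred at about (284,215), grip top about (284,234), within 3 px of the prediction. It's aligned with the fingers and nothing is in the way. Descending.

Emit:
apply_moves --moves "-0.1 -0.05 -1 0 0 0;0 0 -1 0 0 0;0 0 -1 0 0 0;0 0 -1 0 0 0;0 0 -0.5 0 0 0;0 0 0 0 0 0;0 0 0 0 0 0"

```text
clock: 2.73
position: [0.5244, -0.2328, 0.1326]
orientation: [0.979, 0.203, -0.001, -0.0]
wrist_force: [0.2, -0.1, 0.4]
grip_width: 0.093
grip_force: 0.0
```

Emit:
apply_moves --moves "0 0 0 0 0 0;0 0 0 0 0 0;0 0 0 0 0 0;0 0 0 0 0 0;0 0 0 0 0 0;0 0 0 0 0 0;0 0 0 0 0 0;0 0 0 0 0 0" --grip -1 --squeeze 40

```text
clock: 3.4
position: [0.5249, -0.2319, 0.1327]
orientation: [0.979, 0.204, 0.0, 0.0]
wrist_force: [-1.6, -0.1, -0.1]
grip_width: 0.0439
grip_force: 0.0
```

Emit:
apply_moves --moves "0 0 0 0 0 0;0 0 0 0 0 0;0 0 0 0 0 0;0 0 0 0 0 0;0 0 0 0 0 0;0 0 0 0 0 0"

```text
clock: 3.9
position: [0.5248, -0.232, 0.1325]
orientation: [0.979, 0.203, -0.0, 0.0]
wrist_force: [-0.1, -1.2, -2.2]
grip_width: 0.03
grip_force: 39.6
```

Emit:
apply_moves --moves "0 0 0.5 0 0 0;0 0 1 0 0 0;0 0 1 0 0 0;0 0 1 0 0 0;0 0 1 0 0 0;0 0 1 0 0 0;0 0 1 0 0 0;0 0 0.5 0 0 0;0 0 0 0 0 0;0 0 0 0 0 0"

```text
clock: 4.73
position: [0.5245, -0.2318, 0.2725]
orientation: [0.979, 0.203, 0.0, -0.0]
wrist_force: [-0.6, -0.1, -5.0]
grip_width: 0.0297
grip_force: 39.6
```

Emit:
apply_moves --moves "0.1 0.5 0 0 0 -0.3;0.1 1 0 0 0 -0.3;0.1 1 0 0 0 -0.3;0.1 1 0 0 0 -0.3;0.1 1 0 0 0 -0.3;0.1 1 0 0 0 -0.3;0.1 1 0 0 0 -0.3;0.1 1 0 0 0 -0.3;0.1 1 0 0 0 -0.3;0.1 1 0 0 0 -0.3"

```text
clock: 5.57
position: [0.5439, -0.041, 0.2709]
orientation: [0.997, 0.073, -0.002, -0.0]
wrist_force: [1.0, 0.1, -4.6]
grip_width: 0.0299
grip_force: 39.6
```

Emit:
apply_moves --moves "0.1 1 0 0 0 -0.3;0.1 1 0 0 0 -0.3;0.1 1 0 0 0 -0.3;0.1 1 0 0 0 -0.3;0.1 1 0 0 0 -0.3;0.1 1 0 0 0 -0.3;0.1 1 0 0 0 -0.3;0.1 1 0 0 0 -0.3;0.1 1 0 0 0 -0.3;0 1 0 0 0 -0.3"

```text
clock: 6.4
position: [0.5622, 0.1588, 0.2707]
orientation: [0.998, -0.058, -0.001, 0.001]
wrist_force: [0.1, -0.4, -4.1]
grip_width: 0.0298
grip_force: 39.6
```

Emit:
apply_moves --moves "0 1 0 0 0 -0.3;0 0.8 0 0 0 0;0 0.5 0 0 0 0;0 0 0 0 0 0;0 0 0 0 0 0;0 0 0 0 0 0;0 0 0 0 0 0;0 0 0 0 0 0;0 0 0 0 0 0"

```text
clock: 7.15
position: [0.563, 0.2031, 0.2727]
orientation: [0.998, -0.071, 0.0, 0.0]
wrist_force: [-0.4, -0.1, -4.5]
grip_width: 0.0298
grip_force: 39.6
```

```bash
python3 - <<'E'
from h import *
from plant import manip
for n in("wrist","scene","top"):
    f=manip.grab_frame(n); cv2.imwrite(f"pics/{n}2.png",f["frame"][:,:,::-1]); np.savez(f"{n}2.npz",**f)
s=manip.sense(); print(s["position"],s["orientation"],s["wrist_force"],s["moment"])
T,S,W=ld("top2.npz"),ld("scene2.npz"),ld("wrist2.npz")
a=cv2.resize(S["frame"][130:250,240:380],(466,400),interpolation=cv2.INTER_CUBIC)
b=cv2.resize(T["frame"][150:290,190:300],(314,400),interpolation=cv2.INTER_CUBIC)
cv2.imwrite("pics/crop2.png",np.hstack([a,b])[:,:,::-1])
c=cv2.resize(W["frame"][100:310,150:430],(800,600),interpolation=cv2.INTER_CUBIC);cv2.imwrite("pics/crop2w.png",c[:,:,::-1])
E
```

```text
[0.56292298 0.20367652 0.2727387 ] [ 9.97535857e-01 -7.01584416e-02  6.91674147e-05 -3.97277721e-05] [ 0.49850686 -1.15706842 -4.20155599] [0.07405712 0.02234061 0.01517711]
```

View pics/crop2w.png

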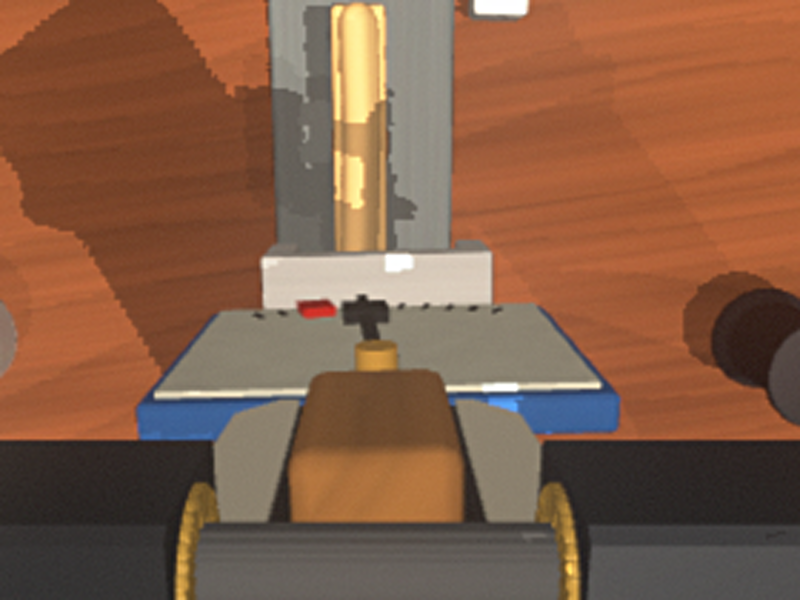

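View pics/crop2.png

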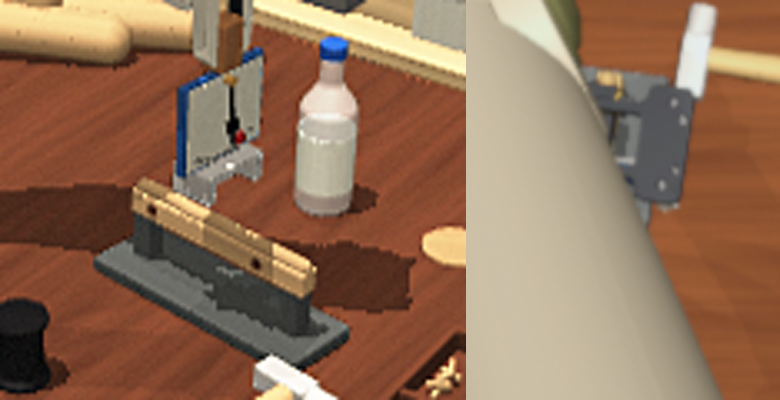

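```bash
python3 - <<'E'
from h import *
W=ld("wrist2.npz"); T=ld("top0.npz"); S=ld("scene0.npz")
px=lambda x,y:(150+x*280/800-.3,100+y*210/600-.3)
A=onz(W,*px(359,20),.098);B=onz(W,*px(361,240),.098);d=A-B
print("ridge",A,B,"yaw",np.degrees(np.arctan2(d[1],d[0])))
for n,l,r,y,z in(("edges90",331,387,30,.09),("edges90",335,386,235,.09),("foot",271,453,50,.016),("foot",277,450,225,.016)):
    a,b=onz(W,*px(l,y),z),onz(W,*px(r,y),z);print(n,a.round(4),b.round(4),(a+b)[:2]/2,np.linalg.norm(a-b))
a,b=onz(W,*px(263,258),.17),onz(W,*px(491,252),.17);print("saddle front top",a,b,(a+b)/2,np.linalg.norm(a-b), np.degrees(np.arctan2(*(a-b)[[1,0]])))
R=W["pose"][:3,:3];print("cam right",R[:,0],"cam pos",W["pose"][:3,3])
# predicted ridge vs images of scene/top
for f,n in((T,"top"),(S,"scene")): print(n,proj(f,A),proj(f,B))
E
```

```text
ridge [0.66593944 0.196422   0.098     ] [0.58112625 0.20814234 0.098     ] yaw -7.867876261422884
edges90 [0.6647 0.208  0.09  ] [0.6615 0.186  0.09  ] [0.66311341 0.19702264] 0.02225925345713377
edges90 [0.5837 0.219  0.09  ] [0.5806 0.1977 0.09  ] [0.58214345 0.20836867] 0.021483680764807042
foot [0.6675 0.2412 0.016 ] [0.655  0.1539 0.016 ] [0.66124376 0.19751793] 0.08819029788083875
foot [0.5834 0.2527 0.016 ] [0.571  0.1655 0.016 ] [0.57720007 0.20911077] 0.08809468217433833
saddle front top [0.58975332 0.23777466 0.17      ] [0.58121561 0.16381496 0.17      ] [0.58548446 0.20079481 0.17      ] 0.07445084825920852 83.41507455972412
cam right [-0.14123612 -0.98997493 -0.00141146] cam pos [0.62821234 0.19426779 0.43845285]
top [238.67901895 177.25993424] [233.53925219 210.99150934]
scene [330.45163901 208.348665  ] [309.57607149 197.74502796]
```

Emit:
apply_moves --moves "0 0.35 0 0 0 0;0 0 -0.5 0 0 0;0 0 -0.5 0 0 0;0 0 -0.5 0 0 0;0 0 -0.5 0 0 0;0 0 -0.4 0 0 0;0 0 -0.3 0 0 0;0 0 -0.1 0 0 0;0 0 0 0 0 0;0 0 0 0 0 0"

```text
clock: 8.13
position: [0.5631, 0.2111, 0.2167]
orientation: [0.998, -0.07, 0.0, -0.0]
wrist_force: [-0.3, -0.6, -5.4]
grip_width: 0.0299
grip_force: 39.6
```

Emit:
apply_moves --moves "0 0 -0.05 0 0 0;0 0 -0.05 0 0 0;0 0 0 0 0 0;0 0 0 0 0 0"

```text
clock: 8.47
position: [0.5629, 0.2111, 0.2148]
orientation: [0.998, -0.07, 0.0, -0.0]
wrist_force: [-0.0, -0.0, -4.9]
grip_width: 0.0301
grip_force: 39.6
```

Emit:
apply_moves --moves "0 0 -0.05 0 0 0;0 0 0 0 0 0;0 0 0 0 0 0"

```text
clock: 8.72
position: [0.5628, 0.211, 0.2136]
orientation: [0.998, -0.07, -0.0, 0.0]
wrist_force: [-0.3, -0.2, -4.4]
grip_width: 0.0297
grip_force: 39.6
```

Emit:
apply_moves --moves "0 0 -0.05 0 0 0;0 0 0 0 0 0;0 0 0 0 0 0"

```text
clock: 8.97
position: [0.5628, 0.211, 0.2125]
orientation: [0.998, -0.07, -0.0, 0.0]
wrist_force: [-0.1, 0.2, -5.0]
grip_width: 0.0297
grip_force: 39.6
```

Emit:
apply_moves --moves "0 0 -0.05 0 0 0;0 0 0 0 0 0;0 0 0 0 0 0"

```text
clock: 9.22
position: [0.563, 0.211, 0.2123]
orientation: [0.998, -0.07, 0.0, -0.0]
wrist_force: [-1.2, -0.8, 3.6]
grip_width: 0.0298
grip_force: 39.6
```

Contact is at the expected height (TCP 0.212). I'll let it dwell, then measure the pointer and tab.

Emit:
apply_moves --moves "0 0 -0.02 0 0 0;0 0 0 0 0 0;0 0 0 0 0 0;0 0 0 0 0 0;0 0 0 0 0 0;0 0 0 0 0 0;0 0 0 0 0 0;0 0 0 0 0 0"

```text
clock: 9.88
position: [0.5631, 0.211, 0.2122]
orientation: [0.998, -0.07, 0.0, -0.0]
wrist_force: [-2.4, -0.9, 7.8]
grip_width: 0.0298
grip_force: 39.6
```

```bash
python3 - <<'E'
from h import *
from plant import manip
W=manip.grab_frame("wrist"); np.savez("wrist3.npz",**W); S=manip.grab_frame("scene"); np.savez("scene3.npz",**S)
s=manip.sense(); print(s["clock"],s["position"],s["wrist_force"],s["moment"])
c=cv2.resize(W["frame"][180:240,210:350],(800,343),interpolation=cv2.INTER_CUBIC)
hsv=cv2.cvtColor(W["frame"],cv2.COLOR_RGB2HSV)
r=mask(W,(200,180,350,245),(0,170,100),(4,255,255));print("red W",r[1:] if r else None)
r=mask(W,(200,180,350,245),(172,170,100),(179,255,255));print("red2 W",r[1:] if r else None)
uv=proj(S,(.563+.005,.211,.15));print(uv);u,v=uv.astype(int)
d=cv2.resize(S["frame"][v-40:v+30,u-45:u+45],(324,252),interpolation=cv2.INTER_CUBIC)
o=np.zeros((600,800,3),np.uint8);o[:343]=c;o[346:598,:324]=d
cv2.imwrite("pics/crop3.png",o[:,:,::-1])
E
```

```text
9.9833 [0.56312589 0.21101648 0.21216916] [-2.90073444 -0.95749479  6.88626204] [-0.39500288  0.74527075 -0.00271293]
red W (array([260.78181818, 208.10909091]), array([255, 206,  13,   5,  55], dtype=int32))
red2 W None
[307.18881157 181.92138733]
```

View pics/crop3.png

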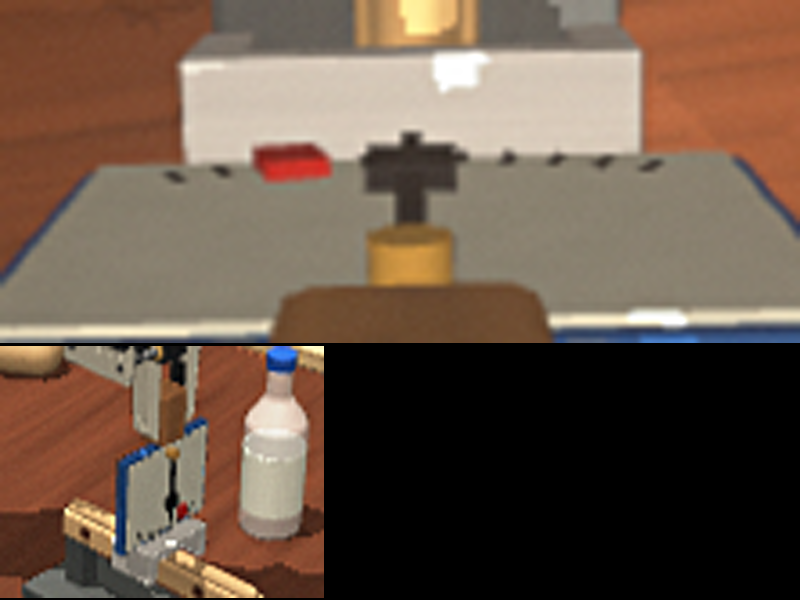

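```bash
cat >> h.py <<'E'
def gframe(s,zoff=.1325,dx=0):
    from scipy.spatial.transform import Rotation as Ro
    R=Ro.from_quat(s["orientation"]).as_matrix(); Rg=np.c_[R[:,0],-R[:,1],-R[:,2]]  # gauge axes from the tool
    return Rg,np.asarray(s["position"])-Rg[:,2]*zoff
def inplane(f,uv,Rg,o,xg):
    c,d=ray(f,*uv); c=Rg.T@(c-o); d=Rg.T@d; return c+d*(xg-c[0])/d[0]
E
python3 - <<'E'
from h import *
from plant import manip
W=ld("wrist3.npz"); s=manip.sense(); Rg,o=gframe(s); print(Rg.round(3).tolist(),o)
for n,uv,xs in(("red",(260.8,208.1),(6,8,12)),("tip",(281.7,202.9),(10,12)),("hinge",(281.7,222.5),(10,)),("tick1",(240.5,210.7),(5,)),("tick9",(324,208.7),(5,))):
    for x in xs:
        p=inplane(W,uv,Rg,o,x/1000)*1000; print(n,p.round(1),"ang",np.arctan2(p[1],113-p[2]).round(3),"r",np.hypot(p[1],113-p[2]).round(1))
E
```

```text
[[0.99, 0.14, -0.001], [-0.14, 0.99, -0.0], [0.001, 0.0, 1.0]] [0.56324879 0.21106272 0.07966922]
red [ 6.  20.1 37.4] ang 0.259 r 78.3
red [ 8.  19.4 46.1] ang 0.282 r 69.7
red [12.  18.1 63.5] ang 0.351 r 52.7
tip [10.   0.8 33.1] ang 0.01 r 79.9
tip [12.   0.8 42.6] ang 0.011 r 70.4
hinge [ 10.    0.7 100.4] ang 0.057 r 12.7
tick1 [ 5.  38.  43.5] ang 0.5 r 79.2
tick9 [  5.  -38.4  35.5] ang -0.461 r 86.5
```

Seated upright on the ridge, with the tip at about 0. The tab is at about 0.275 rad on the gauge's +y side, within its given range. I'll rock it about the ridge's round towards +y.

Emit:
apply_moves --moves "0.02 0.15 0 -0.284 0.04 0;0.02 0.15 -0.005 -0.284 0.04 0;0.02 0.15 -0.01 -0.284 0.04 0;0.02 0.15 -0.013 -0.284 0.04 0;0.02 0.145 -0.017 -0.284 0.04 0;0 0 0 0 0 0;0 0 0 0 0 0"

```text
clock: 10.57
position: [0.5652, 0.2254, 0.2113]
orientation: [0.996, -0.07, -0.004, 0.063]
wrist_force: [-0.9, -2.6, 8.4]
grip_width: 0.03
grip_force: 39.7
```

Emit:
apply_moves --moves "0.02 0.147 -0.021 -0.284 0.04 0;0.02 0.146 -0.025 -0.284 0.04 0;0.02 0.145 -0.028 -0.284 0.04 0;0.02 0.144 -0.032 -0.284 0.04 0;0.02 0.143 -0.036 -0.284 0.04 0;0.02 0.142 -0.039 -0.284 0.04 0;0 0 0 0 0 0;0 0 0 0 0 0;0 0 0 0 0 0;0 0 0 0 0 0"

```text
clock: 11.4
position: [0.5678, 0.2431, 0.2077]
orientation: [0.988, -0.069, -0.009, 0.137]
wrist_force: [-0.1, -1.9, 8.6]
grip_width: 0.0302
grip_force: 39.7
```

Emit:
apply_moves --moves "0 0 0 0 0 0;0 0 0 0 0 0;0 0 0 0 0 0;0 0 0 0 0 0;0 0 0 0 0 0;0 0 0 0 0 0;0 0 0 0 0 0;0 0 0 0 0 0;0 0 0 0 0 0;0 0 0 0 0 0"

```text
clock: 12.23
position: [0.5678, 0.2431, 0.2077]
orientation: [0.988, -0.069, -0.009, 0.137]
wrist_force: [-1.0, -1.5, 8.7]
grip_width: 0.0297
grip_force: 39.7
```

```bash
python3 - <<'E'
from h import *
from plant import manip
W=manip.grab_frame("wrist"); np.savez("wrist4.npz",**W); S=manip.grab_frame("scene"); np.savez("scene4.npz",**S)
s=manip.sense(); Rg,o=gframe(s); print(s["clock"],s["position"],s["wrist_force"],s["moment"],"tilt",np.arccos(Rg[2,2]))
seat=o+Rg[:,2]*.02; b=Rg.T@(np.array([.563,.2106,.1])-seat); print("bar_top in seat",b)
r=mask(W,(200,180,350,245),(0,170,100),(4,255,255));print("red W",r[1:] if r else None)
c=cv2.resize(W["frame"][180:240,210:350],(800,343),interpolation=cv2.INTER_CUBIC)
d=cv2.resize(S["frame"][140:215,260:356],(322,252),interpolation=cv2.INTER_CUBIC)
o=np.zeros((600,800,3),np.uint8);o[:343]=c;o[346:598,:322]=d
cv2.imwrite("pics/crop4.png",o[:,:,::-1])
E
```

```text
12.3333 [0.5678157  0.24309461 0.20772618] [-2.16421744 -1.71234768  8.99807076] [-0.95967717  0.36749608 -0.05125227] tilt 0.2759056245222298
bar_top in seat [-0.00037878 -0.00226014 -0.00010004]
red W None
```

View pics/crop4.png

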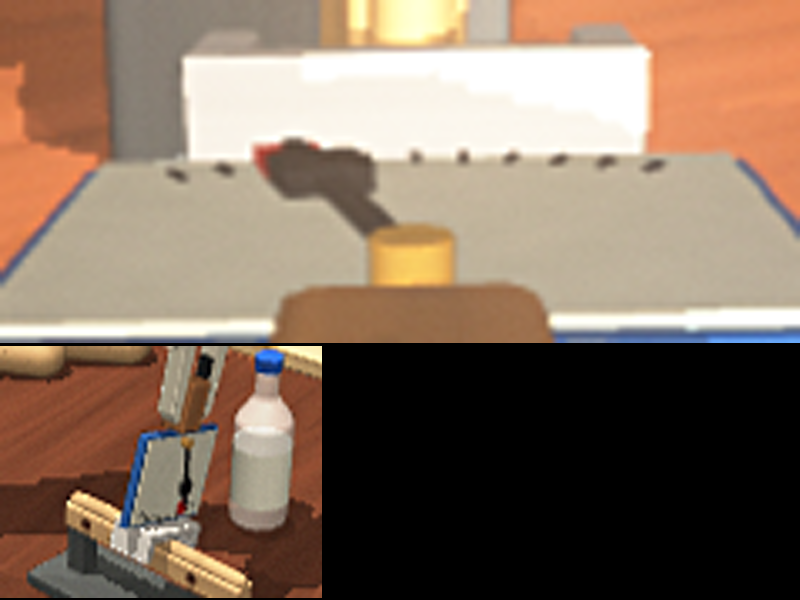

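The pointer hangs over the red tab: tip at crop (294,141), tab previously centred at (292,162). The foot is still astride the ridge with about 13 N of push. One cross-check of the parallax before handing in.

```bash
python3 - <<'E'
from h import *
from plant import manip
s=manip.sense(); Rg,o=gframe(s); W=ld("wrist4.npz"); S=ld("scene4.npz")
P=lambda f,x,r,m:proj(f,o+Rg@np.array([x,r*np.sin(m)+.0005,.113-r*np.cos(m)])).round(1)
print("tip seen",210+294*.175-.3,180+141*.175-.3,"tab seen (260.8,208.1)")
for m in(.25,.276,.30): print(m,"tip",P(W,.012,.068,m),"tab x7",P(W,.007,.068,m),"x8",P(W,.008,.068,m),"| scene tip",P(S,.012,.068,m),"tab",P(S,.007,.068,m))
r=mask(S,(300,170,330,200),(0,150,70),(5,255,255));print("scene red",r[1:] if r else None)
S3=ld("scene3.npz");r=mask(S3,(295,170,330,200),(0,150,70),(5,255,255));print("scene3 red",r[1:] if r else None)
if r: print(tri(ray(S3,*r[1]),ray(ld("wrist3.npz"),260.8,208.1)))
E
```

```text
tip seen 261.15 204.375 tab seen (260.8,208.1)
0.25 tip [263.1 203.9] tab x7 [263.2 209.4] x8 [263.1 208.3] | scene tip [313.9 187.8] tab [312.8 187.2]
0.276 tip [261.1 204. ] tab x7 [261.2 209.5] x8 [261.2 208.4] | scene tip [314.3 187.6] tab [313.1 187. ]
0.3 tip [259.3 204.1] tab x7 [259.4 209.6] x8 [259.4 208.5] | scene tip [314.7 187.4] tab [313.5 186.8]
scene red (array([313.4, 188.2]), array([313, 187,   2,   3,   5], dtype=int32))
scene3 red (array([312. , 186.5]), array([311, 185,   3,   4,  10], dtype=int32))
(array([0.57447165, 0.22921589, 0.12690255]), np.float64(0.0008549367297627741))
```

The tip sits at 0.276 rad and the tab measures about 0.28 rad in the wrist view, a difference of under 1 mm. The gauge is steady, held and pressed on the ridge, so I'm handing in.

```bash
python3 -c "
from plant import manip
print(manip.finish_job())"
```

```text
the job is handed in; nothing more can be done
None
```

The job is handed in at about 12 s: I'm still holding the gauge astride the ridge with about 13 N of push, rocked 0.276 rad, its pointer settled within about 1 mm of the red tab by camera measurement; nothing touched the spool, bottle or hammer, though the hand-in returned no verdict.

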